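Restock the tin dispenser and stack the empty tray

ROBOT

A 7-joint arm with a two-finger parallel gripper is mounted at the origin on the work surface. World frame = base frame: x ahead of the robot, y to its left, z up, the work surface at z = 0. Lengths are in m, angles in degrees, forces in N, time in s.
With the tool pointing down it reaches from about 0.35 to 0.9 m from the base axis. Payload 8.1 kg.
Tool frame: the origin (TCP) lies between the finger pads; the fingertips stand 8 mm ahead of it and the grasp point (between the pads) lies 11 mm behind it; z points along the fingers, y is the line along which they close (so a half turn about z gives the same grasp; the last joint's range is limited). The gripper opens to 92 mm and grips with 3 to 60 N. Pads are 19 mm wide; open, the fingers measure 130 mm over their backs; the gripper's body (75 mm by 190 mm) begins 47 mm behind the grasp point.
Start: joints at [61.616, 24.895, 1.432, 90.138, -0.665, 64.973, -4.303], TCP at [0.239, -0.577, 0.204] pointing down, gripper open.
Joint ranges: [-149.89, 149.89], [-25.12, 119.58], [-72.63, 75.52], [4.76, 147.25], [-75.54, 255.54], [6.69, 114.76], [-157.13, 157.13]. Speed limits (degrees/s): [127.2, 127.2, 172.46, 172.46, 180, 180, 180].

INTERFACE

Orientations are given as a 3x3 rotation matrix whose columns are the frame's x, y, z axes.
In Python, from plant import ctrl gives the robot as it stands.
- The arm moves only by the tool jog_arm, called after "Call:" by a JSON object that holds its "name" and its "arguments", one argument or row to a line. Schema: {"type":"object","properties":{"plan":{"type":"string"},"grip_force":{"type":"number"},"only":{"type":"string"},"quiet":{"type":"boolean"},"lines":{"type":"string"}},"required":["plan"],"additionalProperties":false}. plan is a string of 1 to 10 rows, parted by semicolons, with the numbers parted by spaces; each row has 7 numbers: dx, dy, dz in shares of the most that a row can go, 1 being 62.5 mm, then a rotation vector rx, ry, rz in fractions of the full range, 1 being 60 degrees, then the finger opening in m; each row shifts and turns the commanded pose from where the row before left it, along the tool's axes as they then stand; what a row does not reach is not made up. A row lasts 1/8 s, in which the tool goes at most 0.0625 m and 10.7 degrees, less where a joint would pass 70% of its speed; a pose out of reach is approached as far as the arm can. The fingers move at their own pace and stop on an object; grip_force is the grip in N (left out, the last holds). Time passes only in rows, so rows that do not move let the fingers close. The tool returns the time, the measured TCP pose, the force, the opening and the grip force at its end. only (a regular expression) keeps the lines of the reply that match it, lines (a string "A,B") keeps lines A to B, and quiet returns only ok. Input that does not fit is refused with a message, and nothing moves.
- ctrl.read_state(): the state, without advancing time (a new reading comes with each control period).
- ctrl.read_camera(name): name is "scene" or "top"; returns a dict with "color" (420x560x3 uint8, red, green, blue), "fx", "fy", "cx", "cy" (pixels), "rvec" (rotation vector, rad) and "tvec" (3), from world to camera coordinates, as OpenCV has them. Camera axes: x right, y down, z forward; pixel columns grow to the right and rows downward; lengths in m; the calibration is good to about 2 mm. A picture is of the moment at which its call begins. There is no depth.
- ctrl.close_job(): hands the job in; it is judged then, once.
The state is a dict: "clock": time; "qpos": joint angles; "qd": joint speeds; "effort": joint torques, N m; "ee_pos": TCP position; "eef_rot": TCP orientation; "contact_force": force on the tool from outside, world axes, zero at the start; "wrist_torque": the same for the moment, N m; "gripper_width": finger opening in m; "gripper_force": force on a finger pad.
Only numpy, scipy, OpenCV 4.12 (cv2) and the standard library are available. Lean on these libraries where they do the work, as an engineer would, in place of code of your own. Each camera call takes 0.05 s, during which the arm holds its last target. There are 200 camera calls.

TASK

Restock the kitchen's tin dispenser: load every tin from the tray into it, lying across the run, so that they all roll through to its bottom run. Then stack the emptied tray squarely on the other empty tray, lowering it without dropping it, all four corner lugs home in the pockets. Leave the leek and the pepper mill alone.

Things in the scene. Friction and masses are not known exactly. Their poses are not given: they have to be found in the camera images.
- tray_a: Grey plastic stacking tray that holds the tins at first, left or right of the robot: 236 mm along its x, 218 along y, 0.5 kg. Origin mid-underside at the lug ends (z = 0 on the counter). Floor's upper face 18 mm up, with 5 mm cradle ribs; 5 mm walls, flat rim 78 mm up. Under the corners, at x +-103, y +-94 mm: lugs 16 mm round, 14 mm long, ends domed. Two compartments, each 98 mm wide in y.
- grip_a (a point): Grip of tray_a: on the upright spine, 12 mm thick, that runs along the tray's x at y = 0 between the compartments; this point is in the tray's middle, 64 mm above its origin, 12 mm below the spine's top. Once the tray is empty, pinch it here from above across the spine (fingers closing along the tray's y) and it hangs level.
- tray_b: The other tray, empty, same make, sizes and frame as tray_a, loose on the counter on the other side. In its rim's corners, at x +-103, y +-94 mm, are square pockets 20 mm wide, open above, for the lugs of a tray stacked on it: that tray's floor then rests on this rim, its origin 64 mm above this one, axes parallel (half a turn fits too, a quarter turn does not).
- dispenser: White steel two-run gravity tin dispenser fixed to the counter between the trays: 286 mm along its x, 118 wide, 174 high. Origin mid-underside; front (-x) faces the robot. Runs are channels 98 mm wide along x between rails; a tin rolls in them only with its axis along y. It rolls back down the upper run, drops at the rear, rolls forward on the lower run and queues at the front; 4 fit.
- load (a point): Loading place: middle of a tin lying on the front of the upper run, dispenser x -72, y 0, z 159 mm. Open above; side rails 30 mm above the run, front lip (inner face x -135 mm) 172 mm high: 36 mm clear before the tin. The run falls 8 degrees to the back, from 140 mm high at the front to 112 at x +67, where it ends 68 mm short of the back wall. A tin let go here rolls away.
- queue (a point): Middle of the first tin at the front stop of the lower run (dispenser x -108, y 0, z 43 mm). The lower run rises 8 degrees to the back, from 12 mm high at x -135 to 50 mm at x +135 mm. Tins there have their middle 39 to 80 mm up; on the upper run over 135 mm.
- leek: Bystander: trimmed leek 180 mm long, 37 mm thick, lying beside a knife on the white chopping board beyond the trays. Origin on its underside.
- mill: Bystander: dark wooden pepper mill, 56 mm wide, 150 mm high, standing on the counter beyond the trays. Origin in the middle of its underside.
- tin1: Small steel food tin with plain paper label: cylinder 54 mm across, 88 mm long, 0.19 kg. Origin at its middle, own y along its axis; either end alike. Starts lying in tray_a, axis along the tray's y, middle at tray (x, y, z) = about (-46, -55, 45) mm, 38 mm clear to its neighbour along x, 40 to the end wall. 2 to 4 tins are present; absent: None. It rolls easily.
- tin2: Small steel food tin with plain paper label: cylinder 54 mm across, 88 mm long, 0.19 kg. Origin at its middle, own y along its axis; either end alike. Starts lying in tray_a, axis along the tray's y, middle at tray (x, y, z) = about (-46, +55, 45) mm, 38 mm clear to its neighbour along x, 40 to the end wall. 2 to 4 tins are present; absent: None. It rolls easily.
- tin3: Small steel food tin with plain paper label: cylinder 54 mm across, 88 mm long, 0.19 kg. Origin at its middle, own y along its axis; either end alike. Starts lying in tray_a, axis along the tray's y, middle at tray (x, y, z) = about (+46, -55, 45) mm, 38 mm clear to its neighbour along x, 40 to the end wall. 2 to 4 tins are present; absent: None. It rolls easily.
- tin4: Small steel food tin with plain paper label: cylinder 54 mm across, 88 mm long, 0.19 kg. Origin at its middle, own y along its axis; either end alike. Starts lying in tray_a, axis along the tray's y, middle at tray (x, y, z) = about (+46, +55, 45) mm, 38 mm clear to its neighbour along x, 40 to the end wall. 2 to 4 tins are present; absent: None. It rolls easily.

How it is judged (in metres and radians):
On the way, in this order (a step that is already met when the one before it is completed fails the run):
1. every tin lies in the bottom run of the dispenser (x of tin1 in the frame of dispenser between -0.14 and 0.14 m and y of tin1 in the frame of dispenser between -0.03 and 0.03 m and z of tin1 in the frame of dispenser between 0.025 and 0.095 m and angle between the y axis of each of tin1, tin2, tin3, tin4 and the y axis of dispenser, either way round below 0.3 rad and x of tin2 in the frame of dispenser between -0.14 and 0.14 m and y of tin2 in the frame of dispenser between -0.03 and 0.03 m and z of tin2 in the frame of dispenser between 0.025 and 0.095 m and x of tin3 in the frame of dispenser between -0.14 and 0.14 m and y of tin3 in the frame of dispenser between -0.03 and 0.03 m and z of tin3 in the frame of dispenser between 0.025 and 0.095 m and x of tin4 in the frame of dispenser between -0.14 and 0.14 m and y of tin4 in the frame of dispenser between -0.03 and 0.03 m and z of tin4 in the frame of dispenser between 0.025 and 0.095 m), for 0.2 s.
2. the emptied tray sits on the other tray, all four lugs home (x of tray_a in the frame of tray_b between -0.006 and 0.006 m and y of tray_a in the frame of tray_b between -0.006 and 0.006 m and z of tray_a in the frame of tray_b between 0.059 and 0.068 m and angle between the x axis of tray_a and the x axis of tray_b, either way round below 0.05 rad and angle between each of tray_a, tray_b's own z axis and vertical below 0.03 rad and height (world z) of tray_b below 0.006 m), for 0.2 s.
At the end, for the whole second after the job is handed in: Every tin lies across the dispenser's bottom run (middle 25-95 mm up, axis within 0.3 rad). tray_a sits on tray_b, lugs home: origin 59-68 mm above tray_b's, within 6 mm along each axis, parallel within 0.05 rad, both level within 0.03 rad, tray_b on the counter. All at rest (all of step 1 and all of step 2 and linear speed of each of tin1, tin2, tin3, tin4, tray_a, tray_b below 0.03 m/s); the robot touches nothing.
It fails at once if the leek or the pepper mill is moved by more than 30 mm (distance of any of leek, mill from where it was at the start of the episode above 0.03 m).
It fails at once if tray_a is dropped onto tray_b (over 0.6 m/s while still 6 to 66 mm above its seat) (horizontal distance between tray_a and tray_b below 0.06 m and z of tray_a in the frame of tray_b between 0.07 and 0.13 m and linear speed of tray_a above 0.6 m/s).
Of tin1, tin2, tin3, tin4 only 2 to 4 are there at a start; the rules pass over those that are not, and their reading is None.
At some moment in a run one of tray_b may be knocked a few centimetres aside while the robot is not near it.
It also fails if it takes over 210 s, if anything falls off the work surface, if the arm or the gripper's body presses on something with over 40 N, if the wrist force passes 120 N, or if a joint passes its speed limit or range.

## Working session

There is one attempt and no reset: what is moved stays moved. The work goes in short steps, Python scripts to look and compute and a tool call to move; the robot and the scene stay as the last step left them, time stands still between calls to the robot, and variables do not carry over. Pictures are saved under pics/ and viewed, at most 14 in all, crops included, and the job is handed in when it is done.

```bash
ls; mkdir -p pics; python3 - <<'E'
from plant import ctrl
import cv2
s=ctrl.read_state()
print(s['clock'],s['ee_pos'],s['eef_rot'],s['gripper_width'])
for n in("scene","top"):
    c=ctrl.read_camera(n); cv2.imwrite(f"pics/{n}0.png",c["color"][:,:,::-1]); print(n,c["fx"],c["cx"],c["cy"],c["rvec"],c["tvec"])
E
```

```text
pics
plant.py
0.0 [ 0.2389738  -0.57692422  0.20336191] [[ 9.23866031e-01  3.82715370e-01 -7.08655440e-04]
 [ 3.82716005e-01 -9.23865017e-01  1.37494744e-03]
 [-1.28488452e-04 -1.54148101e-03 -9.99998804e-01]] 0.09194704739040291
scene 493.81715667577487 281.61339846154283 204.41214613786144 [ 1.36058515  2.10403569 -0.99429157] [ 0.22047156 -0.24629528  1.74671499]
top 406.4633252350691 281.18400465127854 210.1137429286765 [ 2.13619771 -2.10341553  0.19609679] [0.01479303 0.58782045 1.02356371]
```

View pics/top0.png

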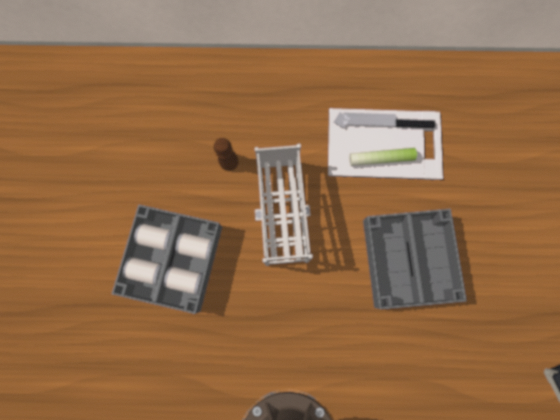

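View pics/scene0.png

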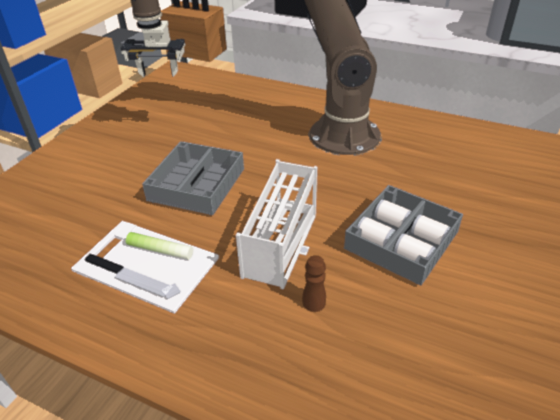

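```bash
cat > h.py <<'E'
import numpy as np, cv2
from plant import ctrl
def cam(n):
    c=ctrl.read_camera(n); c["R"]=cv2.Rodrigues(np.array(c["rvec"],float))[0]; c["C"]=-c["R"].T@np.array(c["tvec"]); return c
def ray(c,u,v,z):
    d=c["R"].T@np.array([(u-c["cx"])/c["fx"],(v-c["cy"])/c["fy"],1]); return c["C"]+d*(z-c["C"][2])/d[2]
def proj(c,P):
    p=c["R"]@np.array(P)+np.array(c["tvec"]); return np.array([c["fx"]*p[0]/p[2]+c["cx"],c["fy"]*p[1]/p[2]+c["cy"]])
def crop(c,x,y,w,h,s,f):
    cv2.imwrite(f,cv2.resize(c["color"][y:y+h,x:x+w,::-1],None,fx=s,fy=s,interpolation=cv2.INTER_CUBIC))
E
python3 - <<'E'
from h import *
c=cam("top"); print(c["C"])
crop(c,110,200,115,115,5,"pics/a.png"); crop(c,360,203,110,110,5,"pics/b.png"); crop(c,245,140,75,130,4.5,"pics/d.png")
E
```

```text
[0.38441389 0.01707135 1.11596098]
```

View pics/a.png

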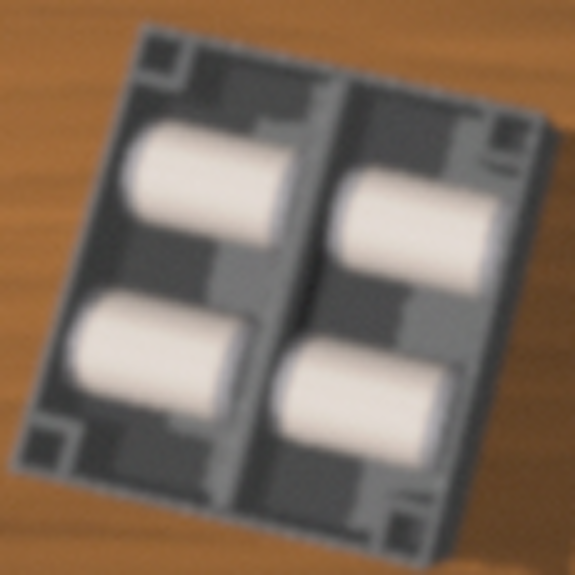

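View pics/b.png

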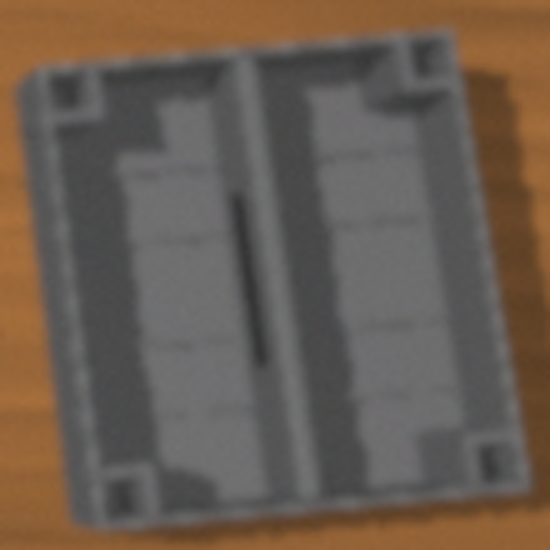

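View pics/d.png

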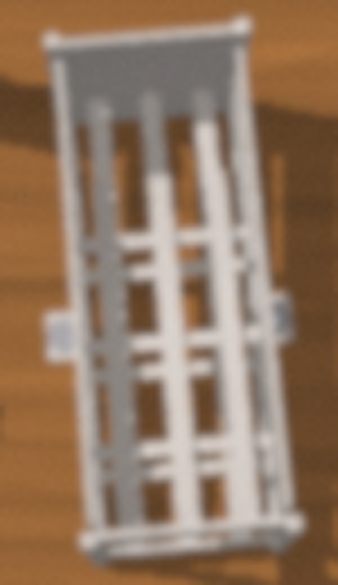

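```bash
cat >> h.py <<'E'
def fit(L,W):
    # 2D rigid fit world = R L + t
    L=np.array(L,float);W=np.array(W)[:,:2];lm=L.mean(0);wm=W.mean(0);a=L-lm;b=W-wm
    th=np.arctan2((a[:,0]*b[:,1]-a[:,1]*b[:,0]).sum(),(a*b).sum())
    R=np.array([[np.cos(th),-np.sin(th)],[np.sin(th),np.cos(th)]]);t=wm-R@lm
    return t,np.degrees(th),((R@L.T).T+t-W)*1000
def wp(p,yaw,l):
    y=np.radians(yaw);return np.array(p)+np.array([[np.cos(y),-np.sin(y)],[np.sin(y),np.cos(y)]])@np.array(l)
E
python3 - <<'E'
from h import *
np.set_printoptions(precision=4,suppress=True)
c=cam("top")
def W(pts,x,y,s,z): return [ray(c,x+(p[0]+.5)/s-.5,y+(p[1]+.5)/s-.5,z) for p in pts]
L=[(.103,.094),(.103,-.094),(-.103,.094),(-.103,-.094)]
O=[(.118,.109),(.118,-.109),(-.118,.109),(-.118,-.109)]
for n,p,o in (("a",[(162,57),(511,131),(45,446),(403,532)],[(140,28),(538,110),(15,468),(428,562)]),("b",[(70,92),(428,58),(127,494),(494,461)],[(38,72),(455,33),(92,525),(530,492)])):
    x,y=(110,200) if n=="a" else (360,203)
    for q,l in((p,L),(o,O)):
        t,th,r=fit(l,W(q,x,y,5,.078)); print(n,t,th); print(r)
for hx in (.140,.1415):
  t,th,r=fit([(hx,.0565),(hx,-.0565),(-hx,.0565),(-hx,-.0565)],W([(53,41),(243,24),(92,542),(292,523)],245,140,4.5,.172));print(t,th);print(r)
E
```

```text
a [0.4569 0.3158] -11.945399471777758
[[ 1.6741  0.597 ]
 [-1.1124  0.2493]
 [-0.4072  0.3922]
 [-0.1545 -1.2385]]
a [0.4572 0.3158] -11.083154424638826
[[ 3.2524  1.5245]
 [ 1.4925 -2.6449]
 [-2.6288  2.7148]
 [-2.1162 -1.5943]]
b [ 0.4669 -0.3194] 6.118353962398504
[[ 1.0509  0.6276]
 [ 0.4039 -0.4323]
 [-1.2432  1.5684]
 [-0.2116 -1.7637]]
b [ 0.4653 -0.3188] 5.566465699893701
[[ 3.6561  0.4494]
 [ 0.9404  0.4219]
 [-3.1321 -1.1242]
 [-1.4644  0.2529]]
[0.5875 0.0209] 5.8551342695741
[[ 4.4444  5.4532]
 [ 4.8096 -4.2177]
 [-4.7317  4.2726]
 [-4.5223 -5.5081]]
[0.5875 0.0209] 5.85457917008465
[[ 5.9373  5.6049]
 [ 6.3014 -4.066 ]
 [-6.2235  4.121 ]
 [-6.0152 -5.6598]]
```

```bash
cat >> h.py <<'E'
np.set_printoptions(precision=4,suppress=True)
A=((.457,.3158),-11.6);B=((.466,-.3192),5.9);D=((.5875,.0209),5.85)
def go(x,y,z,tooly):
    """tooly: world angle of tool y. prints the shift in tool axes, and turn about tool z"""
    s=ctrl.read_state();R=np.array(s["eef_rot"]);p=np.array(s["ee_pos"])
    a=np.degrees(np.arctan2(R[1,1],R[0,1])); r=-(tooly-a); r=(r+180)%360-180
    rv=cv2.Rodrigues(R.T@np.array([[np.sin(np.radians(tooly)),np.cos(np.radians(tooly)),0],[-np.cos(np.radians(tooly)),np.sin(np.radians(tooly)),0],[0,0,-1.]]).T.reshape(3,3).T if 0 else np.eye(3))[0]
    print("shift",R.T@(np.array([x,y,z])-p),"turn z",round(r,2),"q7",s["qpos"][6],"tcp",p,"tilt",np.degrees(R[:2,2]))
E
sed -i '/rv=cv2/d' h.py
python3 - <<'E'
from h import *
c=cam("top");im=c["color"].astype(int)
m=((im.min(2)>130)&(im.max(2)-im.min(2)<60)).astype(np.uint8);m[:, 225:]=0
n,l,st,ce=cv2.connectedComponentsWithStats(m)
for i in range(1,n):
    if st[i,4]>150:
        ct=cv2.findContours((l==i).astype(np.uint8),0,2)[0][0]; (u,v),wh,an=cv2.minAreaRect(ct)
        W=ray(c,*ce[i],.045)[:2]; W2=ray(c,u,v,.045)[:2]; y=np.radians(A[1]);Rt=np.array([[np.cos(y),np.sin(y)],[-np.sin(y),np.cos(y)]])
        print(st[i,4],W,W2,"tray:",Rt@(W-A[0]),wh,an)
for x in(-.046,.046):
    for y in(-.055,.055): print(x,y,wp(*A,(x,y)))
L=wp(*D,(-.066,0));print("load",L)
t=wp(*A,(-.046,-.055));go(*t,.25,A[1])
E
```

```text
9391 [1.1521 0.5279] [1.1484 0.5318] tray: [0.6383 0.3476] (43.0, 224.0) 90.0
632 [0.5138 0.3657] [0.5146 0.3675] tray: [0.0456 0.0603] (33.46991729736328, 20.615528106689453) 14.03624439239502
651 [0.49  0.254] [0.4909 0.255 ] tray: [ 0.0448 -0.0539] (33.46991729736328, 20.858062744140625) 14.03624439239502
645 [0.4233 0.3879] [0.4233 0.39  ] tray: [-0.0476  0.0638] (33.298828125, 20.825326919555664) 12.52880859375
666 [0.4002 0.2787] [0.4005 0.2805] tray: [-0.0482 -0.0477] (34.1975212097168, 20.858062744140625) 14.03624439239502
-0.046 -0.055 [0.4009 0.2712]
-0.046 0.055 [0.423  0.3789]
0.046 -0.055 [0.491  0.2527]
0.046 0.055 [0.5131 0.3604]
load [0.5218 0.0142]
shift [ 0.4741 -0.7219 -0.0458] turn z -55.9 q7 -4.303465100035459 tcp [ 0.2391 -0.5772  0.2038] tilt [-0.0177  0.0345]
```

The manual's scale: shifts go in shares of 62.5 mm and turns go in shares of 60 degrees. Converting my numbers, -0.0515 m is -0.824, 0.034 m is 0.544.

Call:
{"name": "jog_arm", "arguments": {
  "plan": "0.544 -0.824 -0.096 0 0 0 0.074;0.544 -0.824 -0.096 0 0 0 0.074;0.544 -0.824 -0.096 0 0 0 0.074;0.544 -0.824 -0.096 0 0 0 0.074;0.544 -0.824 -0.096 0 0 0 0.074;0.544 -0.824 -0.096 0 0 0 0.074;0.544 -0.824 -0.096 0 0 0 0.074;0.544 -0.824 0 0 0 0 0.074;0.544 -0.824 0 0 0 0 0.074;0.544 -0.824 0 0 0 0 0.074",
  "grip_force": 20
}}

```text
clock: 1.5
ee_pos: [0.3563, 0.0303, 0.2465]
eef_rot: [[0.924, 0.382, 0.001], [0.382, -0.924, -0.001], [0.001, 0.001, -1.0]]
contact_force: [1.8, 0.5, 0.1]
gripper_width: 0.0738
gripper_force: 0.0
```

Call:
{"name": "jog_arm", "arguments": {
  "plan": "0.544 -0.824 0 0 0 0 0.074;0.544 -0.824 0 0 0 0 0.074;0.544 -0.824 0 0 0 0 0.074;0.544 -0.824 0 0 0 0 0.074;0 0 0 0 0 -0.155 0.074;0 0 0 0 0 -0.155 0.074;0 0 0 0 0 -0.155 0.074;0 0 0 0 0 -0.155 0.074;0 0 0 0 0 -0.155 0.074;0 0 0 0 0 -0.155 0.074"
}}

```text
clock: 2.75
ee_pos: [0.4031, 0.2707, 0.2461]
eef_rot: [[0.198, 0.98, 0.0], [0.98, -0.198, -0.0], [-0.0, 0.0, -1.0]]
contact_force: [-0.4, -1.0, 0.4]
gripper_width: 0.0738
gripper_force: 0.0
```

```bash
python3 - <<'E'
from h import *
t=wp(*A,(-.047,-.053));go(*t,.037,A[1])
E
```

```text
shift [ 0.0021 -0.0032  0.2091] turn z 0.2 q7 -68.27736418231657 tcp [0.4031 0.2707 0.2461] tilt [ 0.0032 -0.0156]
```

In the tool's units: 0.05 m is 0.8, 0.04 m is 0.64, 0.2 degrees / 60 = 0.0033.

Call:
{"name": "jog_arm", "arguments": {
  "plan": "0.032 -0.048 0.8 0 0 0.0033 0.074;0 0 0.8 0 0 0 0.074;0 0 0.8 0 0 0 0.074;0 0 0.64 0 0 0 0.074;0 0 0.288 0 0 0 0.074;0 0 0 0 0 0 0.03;0 0 0 0 0 0 0.03;0 0 0 0 0 0 0.03;0 0 0 0 0 0 0.03;0 0 0 0 0 0 0.03",
  "grip_force": 20
}}

```text
clock: 4.0
ee_pos: [0.4006, 0.274, 0.0391]
eef_rot: [[0.206, 0.979, 0.001], [0.979, -0.206, 0.001], [0.001, 0.001, -1.0]]
contact_force: [-2.5, -0.0, 7.8]
gripper_width: 0.0388
gripper_force: 17.6
```

Call:
{"name": "jog_arm", "arguments": {
  "plan": "0 0 -0.48 0 0 0 0.03;0 0 -0.8 0 0 0 0.03;0 0 -0.8 0 0 0 0.03;0 0 -0.8 0 0 0 0.03;0 0 -0.48 0 0 0 0.03;0 0 0 0 0 0 0.03"
}}

```text
clock: 4.75
ee_pos: [0.4014, 0.2745, 0.2506]
eef_rot: [[0.207, 0.978, 0.004], [0.978, -0.207, 0.002], [0.003, 0.004, -1.0]]
contact_force: [0.3, 0.4, -0.1]
gripper_width: 0.0298
gripper_force: 0.0
```

```bash
python3 - <<'E'
from h import *
t=wp(*D,(-.066,0));go(*t,.25,D[1])
E
```

```text
shift [-0.2298  0.1716  0.0006] turn z -17.77 q7 -69.15865593417004 tcp [0.4014 0.2745 0.2506] tilt [0.2502 0.1187]
```

```bash
python3 - <<'E'
from h import *
c=cam("top");s=cam("scene")
a=cv2.resize(c["color"][185:325,100:240,::-1],(400,400)); b=cv2.resize(s["color"][150:300,320:470,::-1],(400,400))
cv2.imwrite("pics/m1.png",np.hstack([a,b]))
E
```

```text
(no output)
```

View pics/m1.png

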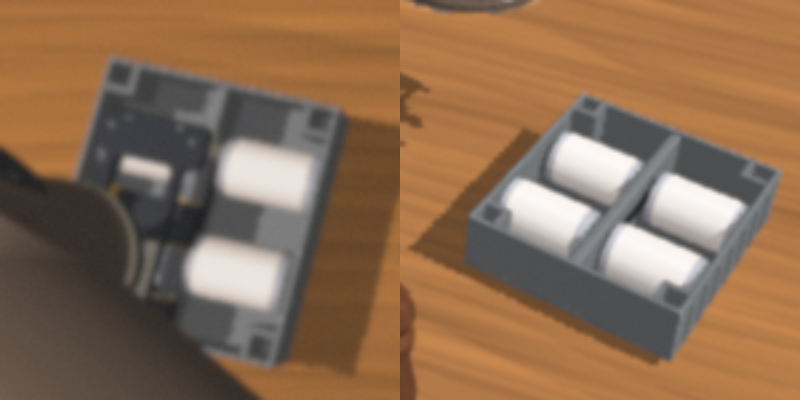

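```bash
python3 - <<'E'
from h import *
s=cam("scene");im=s["color"].astype(int)
m=((im.min(2)>130)&(im.max(2)-im.min(2)<60)).astype(np.uint8)
n,l,st,ce=cv2.connectedComponentsWithStats(m)
for i in range(1,n):
    if 150<st[i,4]<1500 and ce[i,0]>330 and 150<ce[i,1]<300: print(st[i],ce[i],ray(s,*ce[i],.045)[:2],ray(s,*ce[i],.055)[:2])
print(s["C"])
for x in(-.046,.046):
    for y in(-.055,.055): w=wp(*A,(x,y));print(x,y,w,proj(s,[*w,.045]))
w=[ [*wp(*A,(x,y)),.078] for x in(-.118,.118) for y in(-.109,.109)];print([proj(s,p) for p in w])
p=ctrl.read_state()["ee_pos"];print("tcp px",proj(s,p),proj(cam("top"),p))
crop(s,300,20,230,260,2.3,"pics/m2.png")
E
```

```text
[375 199  36  28 613] [391.4796 212.093 ] [0.3934 0.2713] [0.4051 0.2731]
[413 214  37  30 678] [429.5457 228.3186] [0.4173 0.3801] [0.4288 0.3807]
[357 216  38  31 675] [374.3289 230.4281] [0.4833 0.2494] [0.4941 0.2515]
[396 233  40  28 701] [412.99   247.3153] [0.5047 0.3567] [0.5152 0.3576]
[1.444  0.4393 0.9393]
-0.046 -0.055 [0.4009 0.2712] [390.7292 213.729 ]
-0.046 0.055 [0.423  0.3789] [428.6544 229.5502]
0.046 -0.055 [0.491  0.2527] [374.7022 232.6053]
0.046 0.055 [0.5131 0.3604] [413.684  249.9114]
[array([386.4862, 184.0596]), array([461.448 , 213.1665]), array([343.5692, 230.6283]), array([424.1389, 267.4314])]
tcp px [401.6487 152.1013] [161.519  278.4473]
```

View pics/m2.png

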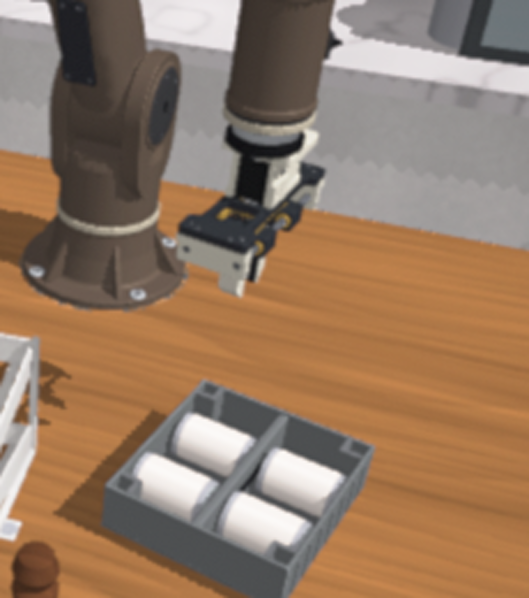

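In the tool's units: 0.05 m is 0.8, 0.01 m is 0.16.

Call:
{"name": "jog_arm", "arguments": {
  "plan": "0 0 0 0 0 0 0.074;0 0 0.8 0 0 0 0.074;0 0 0.8 0 0 0 0.074;0 0 0.8 0 0 0 0.074;0 0 0.8 0 0 0 0.074;0 0 0.16 0 0 0 0.074;0 0 0 0 0 0 0.074",
  "grip_force": 15
}}

```text
clock: 5.82
ee_pos: [0.4003, 0.2738, 0.0384]
eef_rot: [[0.206, 0.979, -0.001], [0.979, -0.206, -0.0], [-0.0, -0.001, -1.0]]
contact_force: [-0.9, 0.7, -0.0]
gripper_width: 0.0743
gripper_force: 0.0
```

```bash
python3 - <<'E'
from h import *
s=cam("scene");crop(s,340,110,130,130,4.4,"pics/m3.png")
st=ctrl.read_state();p=np.array(st["ee_pos"]);R=np.array(st["eef_rot"])
for sg in(1,-1): print((proj(s,p+R@[0,sg*.037,.008])-[340,110])*4.4)
print(st["contact_force"])
E
```

```text
[197.6141 506.8838]
[252.1337 442.8828]
[0.6076 0.3531 0.0731]
```

View pics/m3.png

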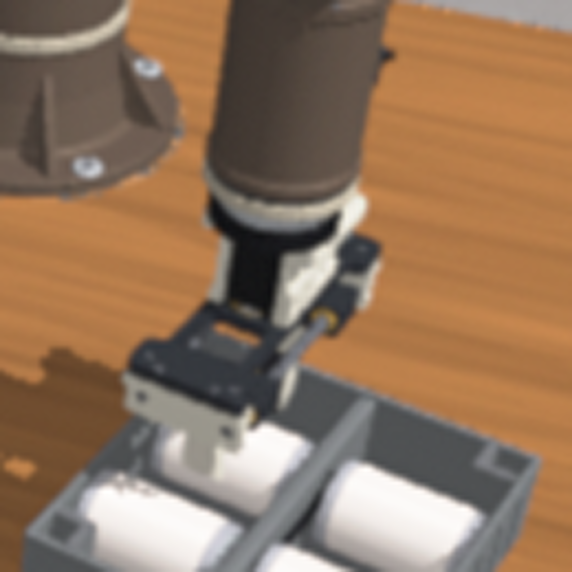

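In the tool's units: 0.01 m is 0.16, 0.008 m is 0.128.

Call:
{"name": "jog_arm", "arguments": {
  "plan": "0 0 0.16 0 0 0 0.074;0 0 0.128 0 0 0 0.074;0 0 0.064 0 0 0 0.074;0 0 0 0 0 0 0.074"
}}

```text
clock: 6.38
ee_pos: [0.4004, 0.2733, 0.0159]
eef_rot: [[0.206, 0.979, -0.0], [0.979, -0.206, -0.0], [-0.0, -0.0, -1.0]]
contact_force: [-0.3, -0.5, 0.1]
gripper_width: 0.0743
gripper_force: 0.0
```

Call:
{"name": "jog_arm", "arguments": {
  "plan": "0 0 0 0 0 0 0.045;0 0 0 0 0 0 0.045;0 0 0 0 0 0 0.045;0 0 0 0 0 0 0.045;0 0 0 0 0 0 0.045",
  "grip_force": 15
}}

```text
clock: 7.0
ee_pos: [0.4005, 0.2735, 0.0162]
eef_rot: [[0.206, 0.979, 0.0], [0.979, -0.206, 0.0], [0.0, 0.0, -1.0]]
contact_force: [-0.2, -0.1, 1.7]
gripper_width: 0.0534
gripper_force: 15.0
```

In the tool's units: 0.004 m is 0.064.

Call:
{"name": "jog_arm", "arguments": {
  "plan": "0 0 0 0 0 0 0.07;0 0 0 0 0 0 0.07;0 0 0.064 0 0 0 0.07;0 0 0.064 0 0 0 0.07;0 0 0 0 0 0 0.045;0 0 0 0 0 0 0.045;0 0 0 0 0 0 0.045;0 0 0 0 0 0 0.045;0 0 0 0 0 0 0.045",
  "grip_force": 15
}}

```text
clock: 8.12
ee_pos: [0.4005, 0.2735, 0.0081]
eef_rot: [[0.206, 0.979, -0.0], [0.979, -0.206, 0.0], [0.0, -0.0, -1.0]]
contact_force: [-0.1, 1.1, -2.0]
gripper_width: 0.0537
gripper_force: 15.0
```

Call:
{"name": "jog_arm", "arguments": {
  "plan": "0 0 -0.48 0 0 0 0.045;0 0 -0.8 0 0 0 0.045;0 0 -0.8 0 0 0 0.045;0 0 -0.8 0 0 0 0.045;0 0 -0.8 0 0 0 0.045;0 0 0 0 0 0 0.045",
  "grip_force": 20
}}

```text
clock: 8.88
ee_pos: [0.4018, 0.275, 0.2414]
eef_rot: [[0.207, 0.978, 0.005], [0.978, -0.207, 0.003], [0.004, 0.005, -1.0]]
contact_force: [0.0, 0.1, -4.6]
gripper_width: 0.0536
gripper_force: 20.0
```

```bash
python3 - <<'E'
from h import *
t=wp(*D,(-.066,0));go(*t,.24,D[1])
s=cam("scene");crop(s,340,50,130,160,3.7,"pics/m4.png")
E
```

```text
shift [-0.2304  0.1713  0.0013] turn z -17.77 q7 -69.89159906242571 tcp [0.4018 0.275  0.2414] tilt [0.3071 0.1675]
```

View pics/m4.png

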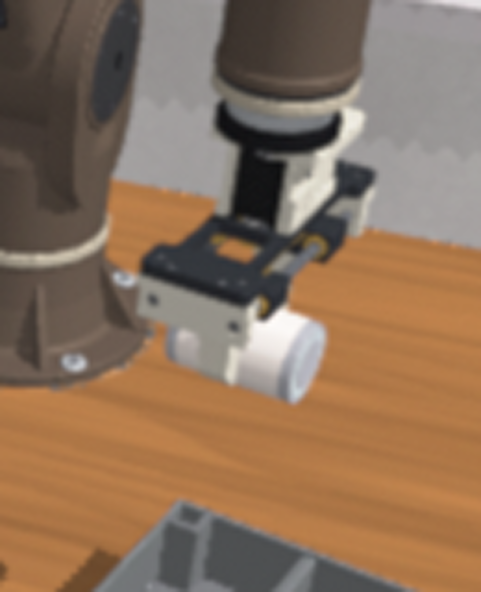

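```bash
python3 - <<'E'
from h import *
s=cam("scene");st=ctrl.read_state();p=np.array(st["ee_pos"]);R=np.array(st["eef_rot"])
for o in (-.01,0,.01):
  for e in(-.044,.044): print(o,e,(proj(s,p+R@[o+e,0,-.037])-[340,50])*3.7)
print((proj(s,p+R@[0,.04,-.02])-[340,50])*3.7)
t=ctrl.read_camera("top")
E
```

```text
-0.01 -0.044 [160.2437 317.9945]
-0.01 0.044 [281.8751 359.8574]
0 -0.044 [173.6557 322.6106]
0 0.044 [296.2294 364.7979]
0.01 -0.044 [187.1701 327.262 ]
0.01 0.044 [310.6971 369.7774]
[202.7619 392.9495]
```

In the tool's units: -0.0543 m is -0.8688, 0.0186 m is 0.2976, -8.9 degrees / 60 = -0.1483.

Call:
{"name": "jog_arm", "arguments": {
  "plan": "0 0 0 0 0 -0.1483 0.045;0 0 0 0 0 -0.1483 0.045;-0.8688 0.2976 0 0 0 0 0.045;-0.8688 0.2976 0 0 0 0 0.045;-0.8688 0.2976 0 0 0 0 0.045;-0.8688 0.2976 0 0 0 0 0.045;-0.8688 0.2976 0 0 0 0 0.045;0 0 0.56 0 0 0 0.045;0 0 0 0 0 0 0.045;0 0 0 0 0 0 0.045"
}}

```text
clock: 10.28
ee_pos: [0.5205, 0.0141, 0.2033]
eef_rot: [[-0.105, 0.994, -0.001], [0.994, 0.105, 0.001], [0.001, -0.001, -1.0]]
contact_force: [-1.0, 0.8, -1.8]
gripper_width: 0.0535
gripper_force: 20.0
```

```bash
python3 - <<'E'
from h import *
t=wp(*D,(-.066,0));go(*t,.24,D[1])
s=cam("scene");c=cam("top")
a=cv2.resize(s["color"][90:290,210:360,::-1],(450,600),interpolation=2); b=cv2.resize(c["color"][130:300,240:330,::-1],(318,600),interpolation=2)
cv2.imwrite("pics/m5.png",np.hstack([a,b]))
st=ctrl.read_state();p=np.array(st["ee_pos"]);R=np.array(st["eef_rot"])
for e in(-.044,.044): print((proj(s,p+R@[e,0,-.037])-[210,90])*3)
E
```

```text
shift [-0.      0.0013 -0.0367] turn z 0.17 q7 -23.996808913844895 tcp [0.5205 0.0141 0.2033] tilt [-0.0524  0.0314]
[178.6936 190.058 ]
[279.5958 207.9506]
```

View pics/m5.png

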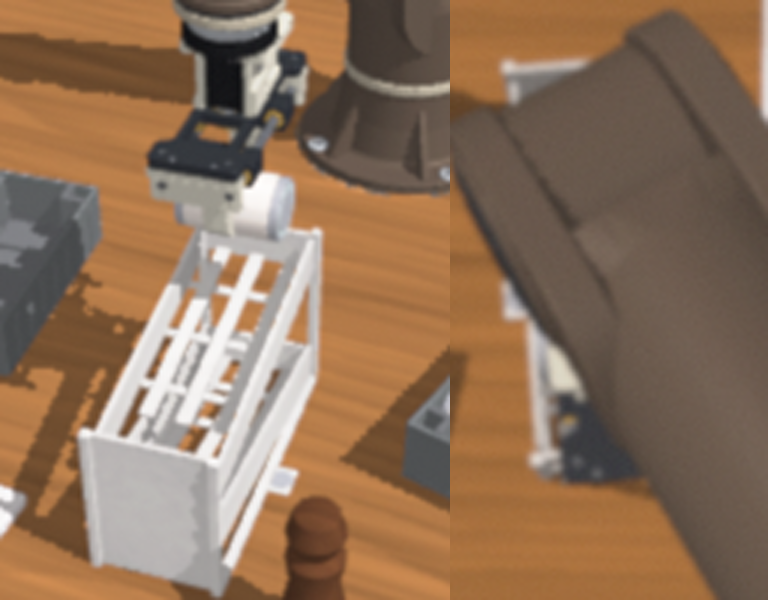

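```bash
python3 - <<'E'
from h import *
s=cam("scene");st=ctrl.read_state();p=np.array(st["ee_pos"]);R=np.array(st["eef_rot"])
for e in(-.044,.044):
    q=np.array([proj(s,p+R@[e,.027*np.cos(a),-.037+.027*np.sin(a)]) for a in np.linspace(0,6.28,60)]);print(q.min(0),q.max(0),q.mean(0))
im=s["color"]
for v in (154,158,161,164): print(v,[tuple(int(k) for k in im[v,u]) for u in list(range(264,274))],"|",[tuple(int(k) for k in im[v,u]) for u in range(296,312)])
E
```

```text
[265.7646 142.6154] [273.0838 163.9674] [269.3968 153.4045]
[299.8959 148.4141] [306.2417 170.1262] [303.0412 159.3852]
154 [(154, 151, 141), (156, 153, 143), (156, 153, 143), (155, 152, 142), (156, 152, 143), (156, 153, 143), (156, 153, 143), (155, 152, 142), (156, 153, 143), (156, 153, 143)] | [(252, 249, 247), (252, 250, 248), (252, 250, 248), (252, 249, 247), (240, 237, 237), (220, 219, 223), (213, 212, 220), (213, 213, 221), (205, 210, 216), (193, 197, 204), (183, 187, 194), (185, 183, 185), (180, 144, 124), (177, 122, 76), (178, 121, 71), (179, 122, 71)]
158 [(176, 120, 69), (177, 120, 70), (177, 119, 70), (168, 123, 90), (144, 129, 126), (135, 135, 139), (150, 147, 148), (172, 166, 163), (177, 170, 165), (176, 169, 164)] | [(249, 245, 242), (249, 246, 243), (249, 244, 242), (237, 233, 232), (216, 213, 219), (204, 203, 212), (202, 204, 211), (196, 201, 207), (184, 186, 193), (176, 177, 185), (176, 175, 180), (180, 166, 158), (174, 133, 104), (171, 118, 71), (171, 117, 68), (170, 116, 69)]
161 [(191, 130, 76), (190, 130, 76), (190, 129, 75), (182, 128, 88), (146, 125, 117), (127, 125, 130), (138, 137, 140), (166, 160, 158), (176, 168, 164), (177, 170, 165)] | [(236, 230, 226), (237, 232, 228), (233, 228, 225), (206, 203, 205), (185, 186, 193), (184, 185, 193), (190, 193, 200), (186, 190, 196), (177, 178, 185), (177, 177, 185), (180, 175, 177), (182, 150, 130), (180, 127, 84), (179, 122, 71), (179, 122, 72), (179, 121, 71)]
164 [(181, 123, 72), (181, 123, 72), (181, 123, 71), (181, 125, 73), (176, 123, 78), (163, 120, 88), (147, 118, 101), (149, 131, 121), (158, 143, 134), (160, 147, 139)] | [(214, 204, 199), (215, 205, 200), (201, 194, 192), (170, 169, 173), (160, 160, 167), (164, 165, 172), (175, 179, 185), (177, 180, 185), (176, 178, 184), (180, 176, 178), (187, 159, 140), (188, 135, 94), (188, 127, 75), (188, 127, 74), (187, 126, 74), (187, 126, 74)]
```

```bash
python3 - <<'E'
from h import *
s=cam("scene")
for l in((.136,.052),(.136,-.052),(-.136,.052),(-.136,-.052)): print(l,proj(s,[*wp(*D,l),.174]))
print(proj(s,[*wp(*D,(-.136,.052)),.174])*3-np.array([630,270]))
E
```

```text
(0.136, 0.052) [279.9881 233.8806]
(0.136, -0.052) [237.3003 224.3759]
(-0.136, 0.052) [313.4212 166.4066]
(-0.136, -0.052) [276.3371 159.6561]
[310.2635 229.2198]
```

```bash
python3 - <<'E'
from h import *
c=cam("top");s=cam("scene")
P=[(53,41),(243,24),(92,542),(292,523)]
U=[(245+(p[0]+.5)/4.5-.5,140+(p[1]+.5)/4.5-.5) for p in P]
for zr in(.135,.145):
  W=[ray(c,*U[0],zr),ray(c,*U[1],zr),ray(c,*U[2],.172),ray(c,*U[3],.172)]
  t,th,r=fit([(.14,.056),(.14,-.056),(-.14,.056),(-.14,-.056)],W);print(zr,t,th,r.round(1).tolist(),[proj(s,w) for w in W])
W=np.array(W)
print("front mid",W[2:].mean(0), "rear mid",W[:2].mean(0), "len",np.linalg.norm((W[2:].mean(0)-W[:2].mean(0))[:2]))
E
```

```text
0.135 [0.5941 0.0212] 5.738018502567786 [[-1.8, 2.3], [-2.2, -2.3], [2.0, 4.4], [1.9, -4.4]] [array([278.9422, 249.9184]), array([235.4222, 240.0497]), array([313.2794, 167.0664]), array([276.3945, 160.5186])]
0.145 [0.5924 0.0211] 5.76854303930883 [[-0.1, 3.0], [-0.3, -2.7], [0.2, 4.2], [0.2, -4.6]] [array([279.2111, 245.7095]), array([235.9771, 236.0056]), array([313.2794, 167.0664]), array([276.3945, 160.5186])]
front mid [0.4529 0.0072 0.172 ] rear mid [0.7318 0.0351 0.145 ] len 0.280330671290348
```

In the tool's units: 0.02 m is 0.32, 0.006 m is 0.096.

```bash
sed -i 's/^A=.*/A=((.457,.3158),-11.6);B=((.466,-.3192),5.9);D=((.592,.0211),5.77)/' h.py
```

Call:
{"name": "jog_arm", "arguments": {
  "plan": "0.024 0.096 0.32 0 0 0 0.045;0 0 0.32 0 0 0 0.045;0 0 0.32 0 0 0 0.045;0 0 0.192 0 0 0 0.045;0 0 0 0 0 0 0.045"
}}

```text
clock: 11.2
ee_pos: [0.5261, 0.015, 0.1299]
eef_rot: [[-0.103, 0.995, -0.002], [0.995, 0.103, 0.0], [0.0, -0.002, -1.0]]
contact_force: [0.4, -0.7, -2.9]
gripper_width: 0.0533
gripper_force: 20.0
```

```bash
python3 - <<'E'
from h import *
t=wp(*D,(-.066,0));go(*t,.125,D[1])
E
```

```text
shift [-0.0006  0.0001  0.0049] turn z 0.15 q7 -28.714474273191946 tcp [0.5261 0.015  0.1299] tilt [-0.1146  0.0055]
```

In the tool's units: 0.003 m is 0.048, 0.002 m is 0.032.

Call:
{"name": "jog_arm", "arguments": {
  "plan": "0 0 0.048 0 0 0 0.045;0 0 0.032 0 0 0 0.045;0 0 0 0 0 0 0.045"
}}

```text
clock: 11.58
ee_pos: [0.5269, 0.015, 0.1263]
eef_rot: [[-0.103, 0.995, 0.0], [0.995, 0.103, -0.0], [-0.0, 0.0, -1.0]]
contact_force: [-1.3, -0.4, -1.7]
gripper_width: 0.0538
gripper_force: 20.0
```

Call:
{"name": "jog_arm", "arguments": {
  "plan": "0 0 0 0 0 0 0.075;0 0 0 0 0 0 0.075;0 0 0 0 0 0 0.075;0 0 -0.32 0 0 0 0.075;0 0 -0.48 0 0 0 0.075;0 0 -0.48 0 0 0 0.075;0 0 -0.48 0 0 0 0.075;0 0 0 0 0 0 0.075"
}}

```text
clock: 12.58
ee_pos: [0.5281, 0.0159, 0.2395]
eef_rot: [[-0.103, 0.995, 0.005], [0.995, 0.103, 0.0], [-0.0, 0.005, -1.0]]
contact_force: [-0.2, 0.3, -0.8]
gripper_width: 0.0751
gripper_force: 0.0
```

```bash
python3 - <<'E'
from h import *
s=cam("scene");crop(s,210,120,130,180,3.3,"pics/m6.png")
t=wp(*A,(-.047,.058));go(*t,.24,A[1])
E
```

```text
shift [ 0.3755 -0.0665 -0.0025] turn z 17.5 q7 -22.60180432736713 tcp [0.5274 0.0154 0.2379] tilt [ 0.1547 -0.0101]
```

View pics/m6.png

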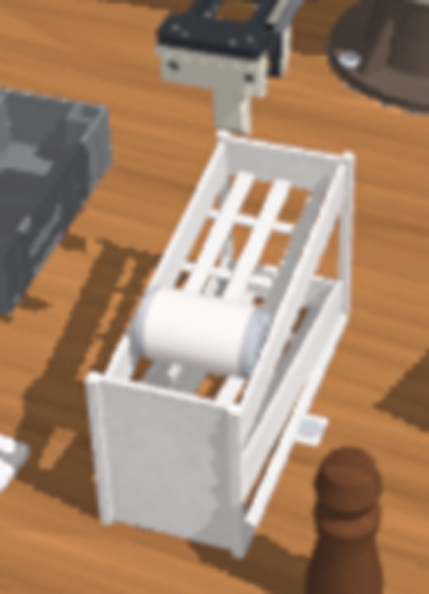

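The manual's scale: shifts go in shares of 62.5 mm and turns go in shares of 60 degrees. Converting my numbers, 0.0536 m is 0.8576, -0.0095 m is -0.152, 8.8 degrees / 60 = 0.1467.

Call:
{"name": "jog_arm", "arguments": {
  "plan": "0.8576 -0.152 0 0 0 0 0.075;0.8576 -0.152 0 0 0 0 0.075;0.8576 -0.152 0 0 0 0 0.075;0.8576 -0.152 0 0 0 0 0.075;0.8576 -0.152 0 0 0 0 0.075;0.8576 -0.152 0 0 0 0 0.075;0.8576 -0.152 0 0 0 0 0.075;0 0 0 0 0 0.1467 0.074;0 0 0 0 0 0.145 0.074;0 0 0.48 0 0 0 0.074"
}}

```text
clock: 13.88
ee_pos: [0.4222, 0.3826, 0.2071]
eef_rot: [[0.203, 0.979, 0.002], [0.979, -0.203, 0.002], [0.002, 0.002, -1.0]]
contact_force: [-0.3, -0.0, -0.9]
gripper_width: 0.0736
gripper_force: 0.0
```

```bash
python3 - <<'E'
from h import *
t=wp(*A,(-.047,.058));go(*t,.008,A[1])
E
```

```text
shift [-0.0009  0.0001  0.1991] turn z -0.1 q7 -80.98042792905308 tcp [0.4222 0.3826 0.2071] tilt [0.1213 0.1084]
```

In the tool's units: 0.05 m is 0.8, 0.03 m is 0.48.

Call:
{"name": "jog_arm", "arguments": {
  "plan": "-0.016 0 0.8 0 0 0 0.074;0 0 0.8 0 0 0 0.074;0 0 0.8 0 0 0 0.074;0 0 0.48 0 0 0 0.074;0 0 0.16 0 0 0 0.074;0 0 0.128 0 0 0 0.074;0 0 0 0 0 0 0.074"
}}

```text
clock: 14.75
ee_pos: [0.422, 0.3807, 0.0086]
eef_rot: [[0.201, 0.98, 0.0], [0.98, -0.201, 0.0], [0.0, 0.0, -1.0]]
contact_force: [-0.3, -0.1, -0.3]
gripper_width: 0.0741
gripper_force: 0.0
```

Call:
{"name": "jog_arm", "arguments": {
  "plan": "0 0 0 0 0 0 0.045;0 0 0 0 0 0 0.045;0 0 0 0 0 0 0.045;0 0 0 0 0 0 0.045;0 0 0 0 0 0 0.045",
  "grip_force": 20
}}

```text
clock: 15.38
ee_pos: [0.4221, 0.3807, 0.0086]
eef_rot: [[0.201, 0.98, 0.001], [0.98, -0.201, 0.0], [0.001, 0.001, -1.0]]
contact_force: [0.4, -1.2, 6.4]
gripper_width: 0.0537
gripper_force: 20.0
```

Call:
{"name": "jog_arm", "arguments": {
  "plan": "0 0 -0.48 0 0 0 0.045;0 0 -0.8 0 0 0 0.045;0 0 -0.8 0 0 0 0.045;0 0 -0.8 0 0 0 0.045;0 0 -0.8 0 0 0 0.045;0 0 0 0 0 -0.145 0.045;0 0 0 0 0 -0.145 0.045;0 0 0 0 0 0 0.045",
  "grip_force": 20
}}

```text
clock: 16.38
ee_pos: [0.4217, 0.38, 0.2376]
eef_rot: [[-0.1, 0.995, -0.001], [0.995, 0.1, -0.001], [-0.0, -0.001, -1.0]]
contact_force: [-0.6, -0.2, -2.0]
gripper_width: 0.0537
gripper_force: 20.0
```

```bash
python3 - <<'E'
from h import *
t=wp(*D,(-.066,0));go(*t,.2,D[1])
E
```

```text
shift [-0.3742  0.0676  0.0377] turn z -0.02 q7 -64.20527646328554 tcp [0.4217 0.38   0.2376] tilt [-0.0537 -0.0341]
```

In the tool's units: -0.0534 m is -0.8544, 0.037 m is 0.592.

```bash
cat >> h.py <<'E'
def chk():
    s=cam("scene");st=ctrl.read_state();p=np.array(st["ee_pos"]);R=np.array(st["eef_rot"])
    q=[]
    for e in(-.044,.044):
        q.append(np.array([proj(s,p+R@[e,.027*np.cos(a),-.037+.027*np.sin(a)]) for a in np.linspace(0,6.28,60)]))
    v=int(round((q[0].mean(0)[1]+q[1].mean(0)[1])/2+2)); im=s["color"].astype(int)
    w=(im[v,:,0]-im[v,:,2])<55
    m=int((q[0].mean(0)[0]+q[1].mean(0)[0])/2); l=m
    while w[l]: l-=1
    r=m
    while w[r]: r+=1
    print("row",v,"pred",q[0][:,0].min(),q[1][:,0].max(),"seen",l+.5,r-.5)
E
```

Call:
{"name": "jog_arm", "arguments": {
  "plan": "-0.8544 0.1552 0 0 0 0 0.045;-0.8544 0.1552 0 0 0 0 0.045;-0.8544 0.1552 0 0 0 0 0.045;-0.8544 0.1552 0 0 0 0 0.045;-0.8544 0.1552 0 0 0 0 0.045;-0.8544 0.1552 0 0 0 0 0.045;-0.8544 0.1552 0 0 0 0 0.045;0 0 0.592 0 0 0 0.045;0 0 0 0 0 0 0.045"
}}

```text
clock: 17.5
ee_pos: [0.5252, 0.0143, 0.1989]
eef_rot: [[-0.097, 0.995, -0.005], [0.995, 0.097, -0.0], [0.0, -0.005, -1.0]]
contact_force: [-0.3, 0.4, -1.4]
gripper_width: 0.0535
gripper_force: 20.0
```

```bash
python3 - <<'E'
from h import *
t=wp(*D,(-.066,0));go(*t,.125,D[1]);chk()
s=cam("scene");crop(s,200,110,150,190,3,"pics/m7.png")
E
```

```text
shift [0.     0.0015 0.0739] turn z -0.19 q7 -24.86081915248429 tcp [0.5252 0.0143 0.1989] tilt [-0.2934 -0.0119]
row 161 pred 265.5364524611802 306.1214824314591 seen 266.5 307.5
```

View pics/m7.png

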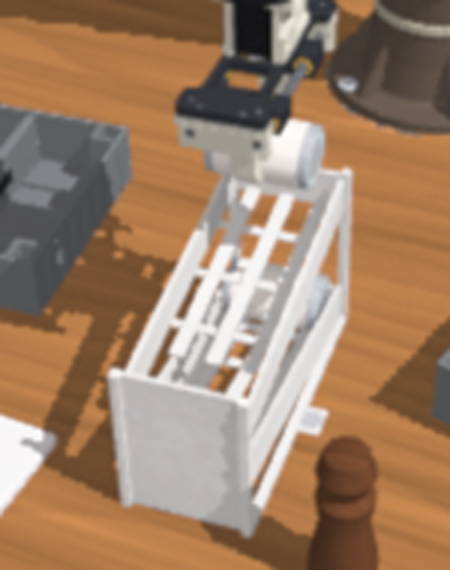

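In the tool's units: 0.02 m is 0.32, 0.018 m is 0.288.

Call:
{"name": "jog_arm", "arguments": {
  "plan": "0.016 0.024 0.32 0 0 0 0.045;0 0 0.32 0 0 0 0.045;0 0 0.288 0 0 0 0.045;0 0 0.16 0 0 0 0.045;0 0 0.08 0 0 0 0.045;0 0 0 0 0 0 0.045"
}}

```text
clock: 18.35
ee_pos: [0.5286, 0.0167, 0.1281]
eef_rot: [[-0.101, 0.995, 0.0], [0.995, 0.101, 0.0], [0.0, 0.0, -1.0]]
contact_force: [-0.6, -0.7, -1.2]
gripper_width: 0.0535
gripper_force: 20.0
```

Call:
{"name": "jog_arm", "arguments": {
  "plan": "0 0 0 0 0 0 0.075;0 0 0 0 0 0 0.075;0 0 0 0 0 0 0.075;0 0 -0.32 0 0 0 0.075;0 0 -0.48 0 0 0 0.075;0 0 -0.48 0 0 0 0.075;0 0 -0.48 0 0 0 0.075;0 0 0 0 0 0 0.075"
}}

```text
clock: 19.35
ee_pos: [0.53, 0.0174, 0.2416]
eef_rot: [[-0.101, 0.995, 0.005], [0.995, 0.101, 0.0], [-0.0, 0.005, -1.0]]
contact_force: [0.5, -0.7, -0.3]
gripper_width: 0.075
gripper_force: 0.0
```

```bash
python3 - <<'E'
from h import *
t=wp(*A,(.045,-.057));go(*t,.24,A[1])
E
```

```text
shift [ 0.2364 -0.0165  0.0014] turn z 17.41 q7 -22.882378068155614 tcp [0.53   0.0174 0.2416] tilt [0.2863 0.0178]
```

In the tool's units: 0.059 m is 0.944, -0.0041 m is -0.0656, 8.7 degrees / 60 = 0.145.

Call:
{"name": "jog_arm", "arguments": {
  "plan": "0.944 -0.0656 0 0 0 0 0.074;0.944 -0.0656 0 0 0 0 0.074;0.944 -0.0656 0 0 0 0 0.074;0.944 -0.0656 0 0 0 0 0.074;0 0 0 0 0 0.145 0.074;0 0 0 0 0 0.145 0.074;0 0 0.48 0 0 0 0.074;0 0 0.48 0 0 0 0.074;0 0 0 0 0 0 0.074"
}}

```text
clock: 20.48
ee_pos: [0.487, 0.2485, 0.1764]
eef_rot: [[0.201, 0.98, -0.004], [0.98, -0.201, -0.002], [-0.003, -0.003, -1.0]]
contact_force: [-0.6, 0.6, 0.8]
gripper_width: 0.0741
gripper_force: 0.0
```

```bash
python3 - <<'E'
from h import *
t=wp(*A,(.045,-.057));go(*t,.008,A[1])
E
```

```text
shift [0.0034 0.0026 0.1684] turn z 0.02 q7 -66.99802571634918 tcp [0.487  0.2485 0.1764] tilt [-0.2147 -0.1255]
```

Call:
{"name": "jog_arm", "arguments": {
  "plan": "0.048 0.04 0.64 0 0 0 0.074;0 0 0.64 0 0 0 0.074;0 0 0.64 0 0 0 0.074;0 0 0.48 0 0 0 0.074;0 0 0.16 0 0 0 0.074;0 0 0.128 0 0 0 0.074;0 0 0 0 0 0 0.074"
}}

```text
clock: 21.35
ee_pos: [0.4919, 0.2524, 0.0108]
eef_rot: [[0.201, 0.98, 0.001], [0.98, -0.201, 0.0], [0.001, 0.001, -1.0]]
contact_force: [0.9, -0.0, -0.5]
gripper_width: 0.074
gripper_force: 0.0
```

Call:
{"name": "jog_arm", "arguments": {
  "plan": "0 0 0 0 0 0 0.045;0 0 0 0 0 0 0.045;0 0 0 0 0 0 0.045;0 0 0 0 0 0 0.045;0 0 0 0 0 0 0.045",
  "grip_force": 20
}}

```text
clock: 21.98
ee_pos: [0.4913, 0.2524, 0.0106]
eef_rot: [[0.201, 0.98, 0.0], [0.98, -0.201, 0.0], [0.0, 0.0, -1.0]]
contact_force: [-2.7, -0.1, 5.7]
gripper_width: 0.0536
gripper_force: 20.0
```

Call:
{"name": "jog_arm", "arguments": {
  "plan": "0 0 -0.48 0 0 0 0.045;0 0 -0.8 0 0 0 0.045;0 0 -0.8 0 0 0 0.045;0 0 -0.8 0 0 0 0.045;0 0 -0.8 0 0 0 0.045;0 0 0 0 0 -0.145 0.045;0 0 0 0 0 -0.145 0.045;0 0 0 0 0 0 0.045",
  "grip_force": 20
}}

```text
clock: 22.98
ee_pos: [0.4914, 0.2516, 0.2397]
eef_rot: [[-0.1, 0.995, -0.001], [0.995, 0.1, -0.0], [-0.0, -0.001, -1.0]]
contact_force: [0.5, 0.1, -2.0]
gripper_width: 0.0533
gripper_force: 20.0
```

```bash
python3 - <<'E'
from h import *
t=wp(*D,(-.066,0));go(*t,.2,D[1])
E
```

```text
shift [-0.2395  0.0111  0.0398] turn z -0.04 q7 -48.993197085013584 tcp [0.4914 0.2516 0.2397] tilt [-0.0327 -0.0205]
```

In the tool's units: -0.0599 m is -0.9584, 0.037 m is 0.592.

Call:
{"name": "jog_arm", "arguments": {
  "plan": "-0.9584 0.0496 0 0 0 0 0.045;-0.9584 0.0496 0 0 0 0 0.045;-0.9584 0.0496 0 0 0 0 0.045;-0.9584 0.0496 0 0 0 0 0.045;0 0 0.592 0 0 0 0.045;0 0 0 0 0 0 0.045;0 0 0 0 0 0 0.045"
}}

```text
clock: 23.85
ee_pos: [0.5281, 0.0164, 0.2041]
eef_rot: [[-0.102, 0.995, 0.001], [0.995, 0.102, 0.001], [0.001, 0.001, -1.0]]
contact_force: [-0.1, 0.0, -1.5]
gripper_width: 0.0535
gripper_force: 20.0
```

```bash
python3 - <<'E'
from h import *
t=wp(*D,(-.066,0));go(*t,.125,D[1]);chk()
E
```

```text
shift [-0.0018 -0.002   0.0791] turn z 0.06 q7 -24.698329964132043 tcp [0.5281 0.0164 0.2041] tilt [0.0337 0.0353]
row 160 pred 265.4212955437287 306.12439156059236 seen 265.5 306.5
```

In the tool's units: 0.02 m is 0.32, 0.003 m is 0.048.

Call:
{"name": "jog_arm", "arguments": {
  "plan": "0.048 -0.016 0.32 0 0 0 0.045;0 0 0.32 0 0 0 0.045;0 0 0.32 0 0 0 0.045;0 0 0.208 0 0 0 0.045;0 0 0.064 0 0 0 0.045;0 0 0 0 0 0 0.045"
}}

```text
clock: 24.65
ee_pos: [0.527, 0.0182, 0.1266]
eef_rot: [[-0.101, 0.995, 0.001], [0.995, 0.101, 0.0], [0.0, 0.001, -1.0]]
contact_force: [-0.3, 0.2, -1.5]
gripper_width: 0.0536
gripper_force: 20.0
```

Call:
{"name": "jog_arm", "arguments": {
  "plan": "0 0 0 0 0 0 0.075;0 0 0 0 0 0 0.075;0 0 0 0 0 0 0.075;0 0 -0.32 0 0 0 0.075;0 0 -0.48 0 0 0 0.075;0 0 -0.48 0 0 0 0.075;0 0 -0.48 0 0 0 0.075;0 0 0 0 0 0 0.075"
}}

```text
clock: 25.65
ee_pos: [0.5281, 0.0188, 0.2395]
eef_rot: [[-0.101, 0.995, 0.005], [0.995, 0.101, 0.0], [-0.0, 0.005, -1.0]]
contact_force: [-0.7, 0.6, -0.5]
gripper_width: 0.0753
gripper_force: 0.0
```

```bash
python3 - <<'E'
from h import *
t=wp(*A,(.045,.056));go(*t,.24,A[1])
E
```

```text
shift [ 0.3427  0.0191 -0.0004] turn z 17.41 q7 -23.171260840069987 tcp [0.5281 0.0188 0.2395] tilt [0.2826 0.0184]
```

In the tool's units: 0.0571 m is 0.9136, 0.05 m is 0.8, 8.7 degrees / 60 = 0.145.

Call:
{"name": "jog_arm", "arguments": {
  "plan": "0.9136 0.0512 0 0 0 0 0.074;0.9136 0.0512 0 0 0 0 0.074;0.9136 0.0512 0 0 0 0 0.074;0.9136 0.0512 0 0 0 0 0.074;0.9136 0.0512 0 0 0 0 0.074;0.9136 0.0512 0 0 0 0 0.074;0 0 0 0 0 0.145 0.074;0 0 0 0 0 0.145 0.074;0 0 0.8 0 0 0 0.074;0 0 0 0 0 0 0.074"
}}

```text
clock: 26.9
ee_pos: [0.5097, 0.3583, 0.183]
eef_rot: [[0.2, 0.98, -0.005], [0.98, -0.201, -0.005], [-0.006, -0.004, -1.0]]
contact_force: [-0.6, -0.4, -0.7]
gripper_width: 0.0739
gripper_force: 0.0
```

```bash
python3 - <<'E'
from h import *
t=wp(*A,(.045,.056));go(*t,.009,A[1])
E
```

```text
shift [0.0047 0.0026 0.174 ] turn z 0.03 q7 -74.40794640760058 tcp [0.5097 0.3583 0.183 ] tilt [-0.2823 -0.2768]
```

In the tool's units: 0.05 m is 0.8, 0.03 m is 0.48.

Call:
{"name": "jog_arm", "arguments": {
  "plan": "0.048 0.032 0.8 0 0 0 0.074;0 0 0.8 0 0 0 0.074;0 0 0.48 0 0 0 0.074;0 0 0.384 0 0 0 0.074;0 0 0.16 0 0 0 0.074;0 0 0.128 0 0 0 0.074;0 0 0 0 0 0 0.074"
}}

```text
clock: 27.78
ee_pos: [0.514, 0.3634, 0.0147]
eef_rot: [[0.201, 0.98, 0.0], [0.98, -0.201, 0.0], [0.0, 0.0, -1.0]]
contact_force: [-0.4, -0.0, -0.1]
gripper_width: 0.0739
gripper_force: 0.0
```

Call:
{"name": "jog_arm", "arguments": {
  "plan": "0 0 0 0 0 0 0.045;0 0 0 0 0 0 0.045;0 0 0 0 0 0 0.045;0 0 0 0 0 0 0.045;0 0 0 0 0 0 0.045",
  "grip_force": 20
}}

```text
clock: 28.4
ee_pos: [0.5139, 0.3635, 0.0145]
eef_rot: [[0.201, 0.98, 0.0], [0.98, -0.201, 0.0], [0.0, 0.0, -1.0]]
contact_force: [0.1, -0.6, 4.8]
gripper_width: 0.0538
gripper_force: 20.0
```

Call:
{"name": "jog_arm", "arguments": {
  "plan": "0 0 -0.48 0 0 0 0.045;0 0 -0.8 0 0 0 0.045;0 0 -0.8 0 0 0 0.045;0 0 -0.8 0 0 0 0.045;0 0 -0.8 0 0 0 0.045;0 0 0 0 0 -0.145 0.045;0 0 0 0 0 -0.145 0.045;0 0 0 0 0 0 0.045",
  "grip_force": 20
}}

```text
clock: 29.4
ee_pos: [0.5136, 0.3627, 0.2433]
eef_rot: [[-0.1, 0.995, -0.001], [0.995, 0.1, -0.001], [-0.001, -0.001, -1.0]]
contact_force: [1.2, -0.3, -2.2]
gripper_width: 0.0534
gripper_force: 20.0
```

```bash
python3 - <<'E'
from h import *
t=wp(*D,(-.066,0));go(*t,.2,D[1])
E
```

```text
shift [-0.3477 -0.0221  0.0436] turn z -0.03 q7 -56.975285875171195 tcp [0.5136 0.3627 0.2433] tilt [-0.0644 -0.0459]
```

Call:
{"name": "jog_arm", "arguments": {
  "plan": "-0.928 -0.056 0 0 0 0 0.045;-0.928 -0.056 0 0 0 0 0.045;-0.928 -0.056 0 0 0 0 0.045;-0.928 -0.056 0 0 0 0 0.045;-0.928 -0.056 0 0 0 0 0.045;-0.928 -0.056 0 0 0 0 0.045;0 0 0.608 0 0 0 0.045;0 0 0 0 0 0 0.045;0 0 0 0 0 0 0.045"
}}

```text
clock: 30.52
ee_pos: [0.5282, 0.0163, 0.2071]
eef_rot: [[-0.102, 0.995, 0.001], [0.995, 0.102, 0.001], [0.001, 0.001, -1.0]]
contact_force: [0.2, 1.3, -1.2]
gripper_width: 0.0531
gripper_force: 20.0
```

```bash
python3 - <<'E'
from h import *
t=wp(*D,(-.066,0));go(*t,.131,D[1]);chk()
s=cam("scene");crop(s,200,110,150,190,3,"pics/m8.png")
E
```

```text
shift [-0.0017 -0.0021  0.0761] turn z 0.06 q7 -24.6103117647518 tcp [0.5282 0.0163 0.2071] tilt [0.0316 0.0425]
row 159 pred 265.3303587296629 306.09921686597175 seen 265.5 305.5
```

View pics/m8.png

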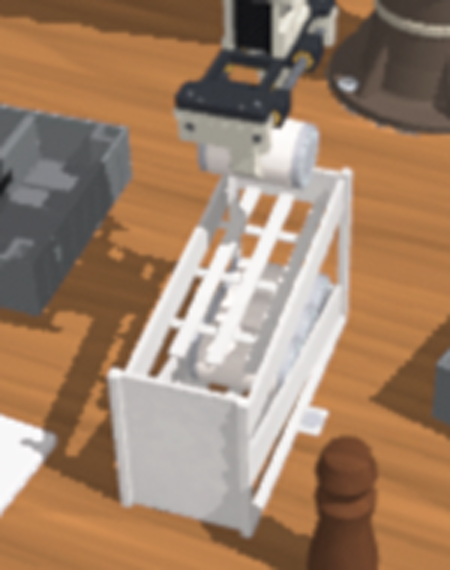

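In the tool's units: 0.02 m is 0.32, 0.004 m is 0.064.

Call:
{"name": "jog_arm", "arguments": {
  "plan": "0.064 -0.016 0.32 0 0 0 0.045;0 0 0.32 0 0 0 0.045;0 0 0.32 0 0 0 0.045;0 0 0.176 0 0 0 0.045;0 0 0.064 0 0 0 0.045;0 0 0 0 0 0 0.045"
}}

```text
clock: 31.38
ee_pos: [0.527, 0.0191, 0.1316]
eef_rot: [[-0.101, 0.995, 0.001], [0.995, 0.101, 0.0], [0.0, 0.001, -1.0]]
contact_force: [-0.3, -0.2, -1.5]
gripper_width: 0.0535
gripper_force: 20.0
```

Call:
{"name": "jog_arm", "arguments": {
  "plan": "0 0 0 0 0 0 0.075;0 0 0 0 0 0 0.075;0 0 0 0 0 0 0.075;0 0 -0.32 0 0 0 0.075;0 0 -0.48 0 0 0 0.075;0 0 -0.48 0 0 0 0.075;0 0 -0.48 0 0 0 0.075;0 0 0 0 0 0 0.075"
}}

```text
clock: 32.38
ee_pos: [0.528, 0.0196, 0.2445]
eef_rot: [[-0.101, 0.995, 0.005], [0.995, 0.101, 0.0], [-0.0, 0.005, -1.0]]
contact_force: [0.1, 0.3, -0.6]
gripper_width: 0.0748
gripper_force: 0.0
```

```bash
python3 - <<'E'
from h import *
go(*A[0],.24,A[1])
print(ctrl.read_state()["qpos"])
E
```

```text
shift [ 0.3018 -0.0406  0.0043] turn z 17.41 q7 -23.104618476641267 tcp [0.528  0.0196 0.2445] tilt [0.2802 0.0183]
[ 35.1992  24.1652 -59.1194  97.1083  21.9047  70.9985 -23.1046]
```

```bash
cat >> h.py <<'E'
PA=[(110+(p[0]+.5)/5-.5,200+(p[1]+.5)/5-.5) for p in [(162,57),(511,131),(45,446),(403,532)]]
PB=[(360+(p[0]+.5)/5-.5,203+(p[1]+.5)/5-.5) for p in [(70,92),(428,58),(127,494),(494,461)]]
LL=[(.103,.094),(.103,-.094),(-.103,.094),(-.103,-.094)]
def track(P,h=8,rg=14):
    c=cam("top");g0=cv2.cvtColor(cv2.imread("pics/top0.png"),6);g1=cv2.cvtColor(c["color"],7);Q=[];sc=[]
    for u,v in P:
        x,y=int(round(u)),int(round(v))
        T=g0[y-h:y+h+1,x-h:x+h+1];S=g1[y-h-rg:y+h+rg+1,x-h-rg:x+h+rg+1]
        m=cv2.matchTemplate(S,T,cv2.TM_CCOEFF_NORMED);_,b,_,(i,j)=cv2.minMaxLoc(m)
        sub=lambda a,b0,c0:(a-c0)/(2*(a-2*b0+c0))
        di=sub(m[j,i-1],m[j,i],m[j,i+1]) if 0<i<m.shape[1]-1 else 0;dj=sub(m[j-1,i],m[j,i],m[j+1,i]) if 0<j<m.shape[0]-1 else 0
        Q.append((u+i+di-rg,v+j+dj-rg));sc.append(b)
    t,th,r=fit(LL,[ray(c,*q,.078) for q in Q]);print("fit",t,th,"res",r.round(1).tolist(),"score",np.round(sc,2),"d",(np.array(Q)-P).round(2).tolist());return t,th
E
python3 - <<'E'
from h import *
track(PA);track(PB)
E
```

```text
fit [0.4573 0.3156] -11.815823653131197 res [[1.7, 0.6], [-1.1, 0.2], [-0.4, 0.4], [-0.1, -1.3]] score [1.   0.99 0.99 0.98] d [[-0.06, -0.12], [-0.0, -0.28], [0.16, -0.09], [0.17, -0.21]]
fit [ 0.4639 -0.3142] 4.399896789813429 res [[-1.8, 7.6], [-5.1, 1.4], [13.0, -17.5], [-6.1, 8.5]] score [0.75 1.   0.18 0.31] d [[1.76, -1.07], [0.02, 0.03], [-10.93, 5.89], [0.94, 0.09]]
```

In the tool's units: 0.0551 m is 0.8816, 0.0258 m is 0.4128, -10.4 degrees / 60 = -0.1733.

Call:
{"name": "jog_arm", "arguments": {
  "plan": "0 0 0 0 0 -0.1733 0.06;0 0 0 0 0 -0.1733 0.06;0 0 0 0 0 -0.1733 0.06;0 0 0 0 0 -0.1733 0.06;0 0 0 0 0 -0.1733 0.06;0 0 0 0 0 -0.1733 0.06;0 0 0 0 0 -0.1733 0.06;0.4128 0.8816 0 0 0 0 0.06;0.4128 0.8816 0 0 0 0 0.06"
}}

```text
clock: 33.6
ee_pos: [0.4971, 0.1374, 0.2403]
eef_rot: [[-0.98, 0.2, -0.002], [0.2, 0.98, 0.0], [0.002, -0.0, -1.0]]
contact_force: [0.3, 0.9, 0.3]
gripper_width: 0.06
gripper_force: 0.0
```

Call:
{"name": "jog_arm", "arguments": {
  "plan": "0.4128 0.8816 0 0 0 0 0.06;0.4128 0.8816 0 0 0 0 0.06;0.4128 0.8816 0 0 0 0 0.06;0 0 0 0 0 0 0.06;0 0 0 0 0 0 0.06"
}}

```text
clock: 34.22
ee_pos: [0.4543, 0.3139, 0.2403]
eef_rot: [[-0.981, 0.196, -0.001], [0.196, 0.981, -0.001], [0.001, -0.002, -1.0]]
contact_force: [0.3, -0.8, -0.4]
gripper_width: 0.0605
gripper_force: 0.0
```

```bash
python3 - <<'E'
from h import *
go(.4573,.3156,.027,-11.8+90); print(ctrl.read_state()["qpos"])
s=cam("scene");c=cam("top")
a=cv2.resize(s["color"][120:300,200:340,::-1],(420,540),interpolation=2); b=cv2.resize(c["color"][135:275,245:320,::-1],(289,540),interpolation=2)
cv2.imwrite("pics/m9.png",np.hstack([a,b]))
track(PB)
E
```

```text
shift [-0.0028  0.0026  0.2133] turn z 0.47 q7 11.826360241513713 tcp [0.4543 0.3139 0.2403] tilt [-0.058  -0.0785]
[  4.2809  30.4992 -66.2796  93.7955  28.7471  74.9803  11.8264]
fit [ 0.4659 -0.3142] 4.672177200830027 res [[2.6, 3.5], [-2.7, 2.0], [4.0, -11.2], [-3.9, 5.8]] score [1.   1.   0.62 0.99] d [[0.01, -0.0], [0.01, 0.03], [-8.29, 1.57], [-0.0, -0.01]]
```

View pics/m9.png

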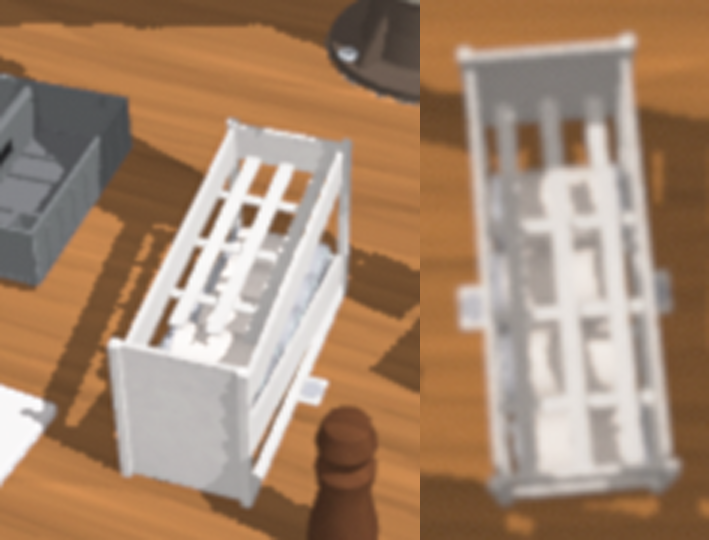

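In the tool's units: 0.05 m is 0.8, 0.0026 m is 0.0416, 0.4 degrees / 60 = 0.0067.

Call:
{"name": "jog_arm", "arguments": {
  "plan": "-0.048 0.0416 0.8 0 0 0.0067 0.06;0 0 0.8 0 0 0 0.06;0 0 0.8 0 0 0 0.06;0 0 0.64 0 0 0 0.06;0 0 0.224 0 0 0 0.06;0 0 0.128 0 0 0 0.06;0 0 0 0 0 0 0.06"
}}

```text
clock: 35.25
ee_pos: [0.4587, 0.3164, 0.0299]
eef_rot: [[-0.979, 0.205, 0.001], [0.205, 0.979, 0.001], [-0.001, 0.001, -1.0]]
contact_force: [-0.9, 0.3, 1.1]
gripper_width: 0.0601
gripper_force: 0.0
```

Call:
{"name": "jog_arm", "arguments": {
  "plan": "0 0 0 0 0 0 0.005;0 0 0 0 0 0 0.005;0 0 0 0 0 0 0.005;0 0 0 0 0 0 0.005;0 0 0 0 0 0 0.005;0 0 0 0 0 0 0.005;0 0 0 0 0 0 0.005;0 0 0 0 0 0 0.005",
  "grip_force": 45
}}

```text
clock: 36.25
ee_pos: [0.4581, 0.3164, 0.0291]
eef_rot: [[-0.979, 0.204, 0.0], [0.204, 0.979, 0.0], [0.0, 0.0, -1.0]]
contact_force: [-0.4, 0.5, 0.8]
gripper_width: 0.0115
gripper_force: 45.0
```

```bash
python3 - <<'E'
from h import *
go(.4573,.3156,.027,-11.8+90);track(PA)
E
```

```text
shift [ 0.0006 -0.0009  0.0021] turn z 0.01 q7 -0.6587281444433172 tcp [0.4581 0.3164 0.0291] tilt [0.0009 0.0066]
fit [0.4501 0.3083] -15.706181809825466 res [[-1.4, -13.8], [10.4, 14.0], [0.3, -0.6], [-9.4, 0.4]] score [0.92 0.66 0.98 0.65] d [[0.45, -0.22], [9.74, 10.15], [0.56, -0.03], [0.41, 0.82]]
```

In the tool's units: -0.045 m is -0.72, -0.04 m is -0.64.

Call:
{"name": "jog_arm", "arguments": {
  "plan": "0 0 -0.08 0 0 0 0.005;0 0 -0.32 0 0 0 0.005;0 0 -0.64 0 0 0 0.005;0 0 -0.72 0 0 0 0.005;0 0 -0.72 0 0 0 0.005;0 0 -0.72 0 0 0 0.005;0 0 -0.64 0 0 0 0.005;0 0 -0.32 0 0 0 0.005;0 0 0 0 0 0 0.005",
  "grip_force": 55
}}

```text
clock: 37.42
ee_pos: [0.4578, 0.3171, 0.2913]
eef_rot: [[-0.979, 0.204, 0.002], [0.204, 0.979, 0.002], [-0.002, 0.002, -1.0]]
contact_force: [-0.4, -0.6, -4.3]
gripper_width: 0.0115
gripper_force: 55.0
```

```bash
python3 - <<'E'
from h import *
go(.4668,-.317,.29,96.1)
track(PB)
E
```

```text
shift [-0.138  -0.619   0.0003] turn z -17.86 q7 13.830015983932434 tcp [0.4578 0.3171 0.2913] tilt [0.1401 0.0984]
fit [ 0.4658 -0.3142] 4.687587412088666 res [[2.5, 3.5], [-2.7, 2.0], [4.2, -11.3], [-4.0, 5.8]] score [1.   1.   0.63 0.99] d [[0.01, -0.01], [0.0, 0.03], [-8.32, 1.71], [0.0, -0.01]]
```

In the tool's units: -0.0442 m is -0.7072, -0.0221 m is -0.3536.

Call:
{"name": "jog_arm", "arguments": {
  "plan": "-0.0784 -0.3536 0 0 0 0 0.005;-0.1584 -0.7072 0 0 0 0 0.005;-0.1584 -0.7072 0 0 0 0 0.005;-0.1584 -0.7072 0 0 0 0 0.005;-0.1584 -0.7072 0 0 0 0 0.005;-0.1584 -0.7072 0 0 0 0 0.005;-0.1584 -0.7072 0 0 0 0 0.005;-0.1584 -0.7072 0 0 0 0 0.005;0 0 0 0 0 0 0.005",
  "grip_force": 55
}}

```text
clock: 38.6
ee_pos: [0.4619, -0.0281, 0.2874]
eef_rot: [[-0.977, 0.211, -0.003], [0.211, 0.977, -0.001], [0.003, -0.002, -1.0]]
contact_force: [-0.1, 0.3, -4.7]
gripper_width: 0.0116
gripper_force: 55.0
```

```bash
python3 - <<'E'
from h import *
go(.4668,-.317,.29,96.1)
track(PB,rg=30)
E
```

```text
shift [-0.0658 -0.2813 -0.0023] turn z -18.29 q7 57.24156226947132 tcp [ 0.4619 -0.0281  0.2874] tilt [-0.1915 -0.0665]
fit [ 0.5032 -0.3556] 5.547788670420153 res [[28.3, 41.3], [36.0, -37.8], [-39.2, 39.0], [-25.1, -42.4]] score [0.61 1.   0.48 0.44] d [[30.0, -3.4], [0.01, 0.03], [27.82, -30.0], [-3.7, -24.4]]
```

In the tool's units: -0.0411 m is -0.6576, 0.0037 m is 0.0592, -9.1 degrees / 60 = -0.1517.

Call:
{"name": "jog_arm", "arguments": {
  "plan": "0 0 0 0 0 -0.1517 0.005;0 0 0 0 0 -0.1517 0.005;0.0592 -0.6576 0 0 0 0 0.005;0.0592 -0.6576 0 0 0 0 0.005;0.0592 -0.6576 0 0 0 0 0.005;0.0592 -0.6576 0 0 0 0 0.005;0.0592 -0.6576 0 0 0 0 0.005;0.0592 -0.6576 0 0 0 0 0.005;0.0592 -0.6576 0 0 0 0 0.005;0 0 0 0 0 0 0.005",
  "grip_force": 55
}}

```text
clock: 39.9
ee_pos: [0.4687, -0.3148, 0.2874]
eef_rot: [[-0.994, -0.108, -0.002], [-0.108, 0.994, 0.001], [0.001, 0.001, -1.0]]
contact_force: [-0.5, 0.4, -5.7]
gripper_width: 0.0116
gripper_force: 55.0
```

```bash
python3 - <<'E'
from h import *
go(.4668,-.317,.18,96.1)
s=cam("scene");g1=cv2.cvtColor(s["color"],7);g0=cv2.cvtColor(cv2.imread("pics/scene0.png"),6)
# is tray_b still where it was, seen from the scene camera
for l in LL:
    u,v=proj(s,[*wp(*B,l),.078]).round().astype(int)
    m=cv2.matchTemplate(g1[v-27:v+28,u-27:u+28],g0[v-7:v+8,u-7:u+8],5);_,b,_,x=cv2.minMaxLoc(m);print((u,v),round(b,2),x[0]-20,x[1]-20)
E
```

```text
shift [ 0.002  -0.0022  0.1074] turn z 0.08 q7 101.055468145468 tcp [ 0.4687 -0.3148  0.2874] tilt [-0.0913  0.0732]
(np.int64(207), np.int64(193)) 1.0 0 0
(np.int64(148), np.int64(181)) 0.77 17 -20
(np.int64(235), np.int64(154)) 1.0 0 0
(np.int64(181), np.int64(144)) 0.84 -1 -1
```

In the tool's units: 0.04 m is 0.64, 0.03 m is 0.48.

Call:
{"name": "jog_arm", "arguments": {
  "plan": "0.032 -0.0352 0.32 0 0 0 0.005;0 0 0.64 0 0 0 0.005;0 0 0.64 0 0 0 0.005;0 0 0.48 0 0 0 0.005;0 0 0.32 0 0 0 0.005;0 0 0.16 0 0 0 0.005;0 0 0 0 0 0 0.005;0 0 0 0 0 0 0.005",
  "grip_force": 55
}}

```text
clock: 40.95
ee_pos: [0.4683, -0.3146, 0.1302]
eef_rot: [[-0.994, -0.112, 0.002], [-0.112, 0.994, -0.001], [-0.001, -0.001, -1.0]]
contact_force: [0.1, -0.4, -4.1]
gripper_width: 0.0115
gripper_force: 55.0
```

```bash
cat >> h.py <<'E'
def rel(off=(-.0008,-.0018)):
    st=ctrl.read_state();p=np.array(st["ee_pos"]);R=np.array(st["eef_rot"]);yaw=np.degrees(np.arctan2(R[1,1],R[0,1]))-90;h=p[2]-.0291
    for n in("scene","top"):
        s=cam(n);g1=cv2.cvtColor(s["color"],7);g0=cv2.cvtColor(cv2.imread(f"pics/{n}0.png"),6);k=7
        for l in LL:
            a=proj(s,[*wp(*B,l),.078]);f=proj(s,[*wp(p[:2]+off,yaw,l),.078+h])
            T=cv2.getRectSubPix(g0,(15,15),tuple(a)); S=cv2.getRectSubPix(g1,(31,31),tuple(f))
            m=cv2.matchTemplate(S,T,5);_,b,_,x=cv2.minMaxLoc(m);print(n,l,f.round(1),round(b,2),x[0]-8,x[1]-8)
E
python3 - <<'E'
from h import *
go(.4668,-.317,.093,96.1);rel()
E
```

```text
shift [ 0.0018 -0.0021  0.0372] turn z 0.3 q7 93.7480078300574 tcp [ 0.4683 -0.3146  0.1302] tilt [ 0.0872 -0.0393]
scene (0.103, 0.094) [203.3 164.1] 0.9 1 0
scene (0.103, -0.094) [141.3 152.6] 0.84 2 -1
scene (-0.103, 0.094) [233.1 125.4] 0.97 0 0
scene (-0.103, -0.094) [176.3 116.3] 0.7 -1 2
top (0.103, 0.094) [381.4 213.5] 0.89 0 0
top (0.103, -0.094) [460.8 205.9] 0.86 0 1
top (-0.103, 0.094) [394.4 303.3] 0.86 -1 0
top (-0.103, -0.094) [477.1 295.1] 0.84 0 1
```

In the tool's units: 0.01 m is 0.16, 0.0018 m is 0.0288, 0.3 degrees / 60 = 0.005.

Call:
{"name": "jog_arm", "arguments": {
  "plan": "0.0288 -0.032 0.16 0 0 0.005 0.005;0 0 0.096 0 0 0 0.005;0 0 0 0 0 0 0.005;0 0 0 0 0 0 0.005;0 0 0 0 0 0 0.005",
  "grip_force": 55
}}

```text
clock: 41.68
ee_pos: [0.4662, -0.3168, 0.1134]
eef_rot: [[-0.994, -0.106, 0.0], [-0.106, 0.994, -0.0], [-0.0, -0.0, -1.0]]
contact_force: [0.8, -0.0, -6.1]
gripper_width: 0.0115
gripper_force: 55.0
```

```bash
python3 - <<'E'
from h import *
go(.4668,-.317,.093,96.1);rel()
E
```

```text
shift [-0.0006 -0.0003  0.0204] turn z 0.01 q7 92.82449164916048 tcp [ 0.4662 -0.3168  0.1134] tilt [ 0.0217 -0.0076]
scene (0.103, 0.094) [203.6 168.6] 0.92 1 0
scene (0.103, -0.094) [142.3 156.9] 0.74 6 -6
scene (-0.103, 0.094) [233.4 129.9] 0.95 0 0
scene (-0.103, -0.094) [177.2 120.5] 0.72 -2 3
top (0.103, 0.094) [380.8 215.5] 0.91 0 0
top (0.103, -0.094) [458.9 208.4] 0.8 -1 1
top (-0.103, 0.094) [393.1 303.8] 0.87 -1 0
top (-0.103, -0.094) [474.5 296.2] 0.89 0 1
```

Aligned; lower slowly, watching the force.

In the tool's units: 0.003 m is 0.048, 0.002 m is 0.032.

Call:
{"name": "jog_arm", "arguments": {
  "plan": "0 0 0.048 0 0 0 0.005;0 0 0.048 0 0 0 0.005;0 0 0.032 0 0 0 0.005;0 0 0.032 0 0 0 0.005;0 0 0 0 0 0 0.005",
  "grip_force": 55
}}

```text
clock: 42.4
ee_pos: [0.4659, -0.3168, 0.103]
eef_rot: [[-0.994, -0.106, -0.0], [-0.106, 0.994, 0.0], [0.0, 0.0, -1.0]]
contact_force: [-1.0, -0.4, -4.6]
gripper_width: 0.0115
gripper_force: 55.0
```

Call:
{"name": "jog_arm", "arguments": {
  "plan": "0 0 0.032 0 0 0 0.005;0 0 0.032 0 0 0 0.005;0 0 0.016 0 0 0 0.005;0 0 0 0 0 0 0.005",
  "grip_force": 55
}}

```text
clock: 42.9
ee_pos: [0.466, -0.3167, 0.0981]
eef_rot: [[-0.994, -0.106, 0.0], [-0.106, 0.994, 0.0], [-0.0, 0.0, -1.0]]
contact_force: [0.1, 0.4, -4.8]
gripper_width: 0.0116
gripper_force: 55.0
```

In the tool's units: 0.002 m is 0.032, 0.001 m is 0.016.

Call:
{"name": "jog_arm", "arguments": {
  "plan": "0 0 0.032 0 0 0 0.005;0 0 0.016 0 0 0 0.005;0 0 0.016 0 0 0 0.005;0 0 0 0 0 0 0.005",
  "grip_force": 55
}}

```text
clock: 43.4
ee_pos: [0.466, -0.3168, 0.094]
eef_rot: [[-0.994, -0.106, 0.0], [-0.106, 0.994, 0.0], [-0.0, 0.0, -1.0]]
contact_force: [0.8, -0.2, -5.4]
gripper_width: 0.0114
gripper_force: 55.0
```

Call:
{"name": "jog_arm", "arguments": {
  "plan": "0 0 0.016 0 0 0 0.005;0 0 0.016 0 0 0 0.005;0 0 0 0 0 0 0.005",
  "grip_force": 55
}}

```text
clock: 43.78
ee_pos: [0.4661, -0.3169, 0.093]
eef_rot: [[-0.994, -0.106, 0.0], [-0.106, 0.994, -0.001], [-0.0, -0.001, -1.0]]
contact_force: [-3.6, 1.3, 5.9]
gripper_width: 0.0114
gripper_force: 55.0
```

Seated (force changed from -5 to +6 at the expected height). Release, rise, check.

In the tool's units: -0.05 m is -0.8, -0.03 m is -0.48.

Call:
{"name": "jog_arm", "arguments": {
  "plan": "0 0 0 0 0 0 0.02;0 0 0 0 0 0 0.05;0 0 0 0 0 0 0.05;0 0 0 0 0 0 0.05;0 0 -0.16 0 0 0 0.05;0 0 -0.48 0 0 0 0.05;0 0 -0.8 0 0 0 0.05;0 0 -0.8 0 0 0 0.05;0 0 -0.8 0 0 0 0.05;0 0 0 0 0 0 0.05",
  "grip_force": 20
}}

```text
clock: 45.02
ee_pos: [0.4682, -0.3166, 0.2867]
eef_rot: [[-0.994, -0.107, 0.006], [-0.107, 0.994, -0.003], [-0.006, -0.004, -1.0]]
contact_force: [0.6, -0.3, 0.2]
gripper_width: 0.05
gripper_force: 0.0
```

Call:
{"name": "jog_arm", "arguments": {
  "plan": "0 0.8 0 0 0 0 0.05;0 0.8 0 0 0 0 0.05;0 0.8 0 0 0 0 0.05;0 0.8 0 0 0 0 0.05;0 0.8 0 0 0 0 0.05;0 0.8 0 0 0 0 0.05;0 0.48 0 0 0 0 0.05;0 0 0 0 0 0 0.05"
}}

```text
clock: 46.02
ee_pos: [0.4301, 0.0137, 0.2821]
eef_rot: [[-0.994, -0.111, 0.0], [-0.111, 0.994, -0.001], [0.0, -0.001, -1.0]]
contact_force: [-0.1, -0.0, 0.1]
gripper_width: 0.0499
gripper_force: 0.0
```

```bash
python3 - <<'E'
from h import *
for n in("top","scene"):
  s=cam(n);g1=cv2.cvtColor(s["color"],7);g0=cv2.cvtColor(cv2.imread(f"pics/{n}0.png"),6)
  for l in LL:
    a=proj(s,[*wp(*B,l),.078]);f=proj(s,[*wp(*B,l),.142])
    T=cv2.getRectSubPix(g0,(15,15),tuple(a)); S=cv2.getRectSubPix(g1,(31,31),tuple(f))
    m=cv2.matchTemplate(S,T,5);_,b,_,x=cv2.minMaxLoc(m);print(n,l,f.round(1),round(b,2),x[0]-8,x[1]-8)
crop(cam("scene"),120,90,150,150,4,"pics/m10.png")
E
```

```text
top (0.103, 0.094) [379.2 216.5] 0.92 -1 1
top (0.103, -0.094) [455.8 209.8] 0.9 -1 1
top (-0.103, 0.094) [390.9 303.1] 0.59 -1 1
top (-0.103, -0.094) [470.6 295.9] 0.44 1 1
scene (0.103, 0.094) [203.9 174.8] 0.93 1 0
scene (0.103, -0.094) [143.4 162.8] 0.77 1 0
scene (-0.103, 0.094) [233.7 135.9] 0.85 2 0
scene (-0.103, -0.094) [178.  126.3] 0.68 8 0
```

View pics/m10.png

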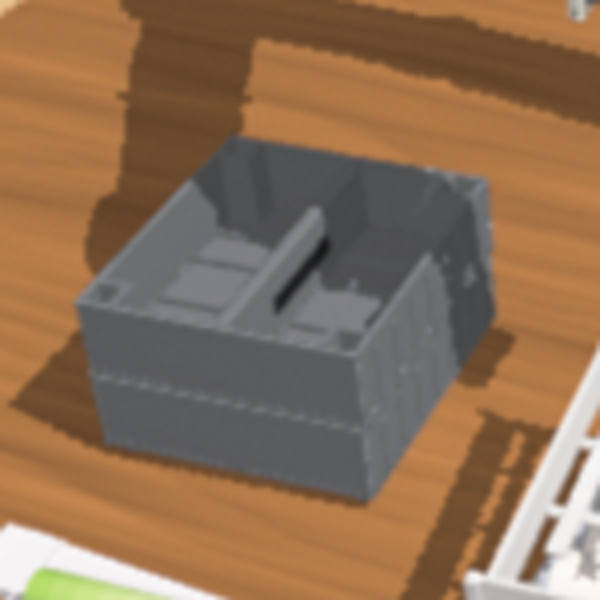

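```bash
python3 -c "
from plant import ctrl
print(ctrl.close_job())"
```

```text
the job is handed in; nothing more can be done
None
```

All four tins are in the dispenser's bottom run, tray_a is stacked flush on tray_b, and the job is handed in at about 46 s with no verdict returned; I miscounted and viewed 15 pictures, one over the limit of 14.

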